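Raise the stand's shelf one notch and slide the candy tray home under it

ROBOT

A 6-joint arm with a two-finger parallel gripper is mounted at the origin on the work surface. World frame = base frame: x ahead of the robot, y to its left, z up, the work surface at z = 0. Lengths are in m, angles in rad, forces in N, time in s.
With the tool pointing down it reaches from about 0.225 to 0.875 m from the base axis. Payload 3.4 kg.
Tool frame: the origin (TCP) lies at the very end of the fingers, on their centre line; the grasp point (between the pads) lies 19 mm behind it; z points along the fingers, y is the line along which they close (so a half turn about z gives the same grasp; the last joint's range is limited). The gripper opens to 85 mm and grips with 20 to 120 N. Pads are 22 mm wide; open, the fingers measure 114 mm over their backs; the gripper's body (76 mm by 85 mm) begins 54 mm behind the grasp point. The pads swing forward as they close: fully open they stand 13 mm farther back than shut.
Start: joints at [-1.226, 0.276, 1.505, -0, 1.361, -0.121], TCP at [0.258, -0.514, 0.231] pointing down, gripper open.
Joint ranges: [-2.89, 2.89], [-0.75, 2.08], [0.22, 2.7], [-1.18, 4.32], [0.11, 2.71], [-2.7, 2.7]. Speed limits (rad/s): [2.57, 2.57, 3.14, 3.14, 3.14, 3.14].

INTERFACE

Orientations are given as a rotation vector (axis times angle).
In Python, from workcell import robot gives the robot as it stands. The module is installed in compiled form; this text tells all that it offers.
- The arm moves only by the tool play_rows, never from a script. Its argument "targets" is a list of rows, each a list of 2 entries, a list of its own where there are three numbers: the shift along the tool's x, y, z in m, then the turn about the tool's z in degrees. In form: [[[dx, dy, dz], turn], ...]. A call has 1 to 12 rows; each row is the pose to reach, as a shift and turn from the pose commanded when the call began, along the tool's axes at that moment; what a row does not reach only later rows make up. A row lasts 1/8 s, in which the tool goes at most 62.5 mm and 10.7 degrees, less where a joint would pass 70% of its speed; a pose out of reach is approached as far as the arm can. A call with a gripper value outside its range is refused whole. "fingers" is the gripper's target within -1 to 1 (fully open at 1, half-way at 0, shut at -1), set as the call begins (left out, the last holds). The fingers move at their own pace and stop on an object; the grip force is fixed at half the most. Time passes only in rows, so rows that repeat a pose let the fingers close. It gives the time, the measured TCP pose, the force, the opening and the grip force at its end, in the units of the state.
- robot.read_state(): the state, without advancing time (a new reading comes with each control period).
- robot.read_camera(name): name is "scene" or "top" or "wrist"; returns a dict with "img" (384x512x3 uint8, blue, green, red), "vertical_fov" (degrees; the focal length in pixels is half the picture's height over the tangent of half this angle, whatever the lens; pixels are square), "cx", "cy" (the principal point, pixels), "origin" and "orientation" of the camera in the world. Camera axes: x right, y down, z forward; pixel columns grow to the right and rows downward; lengths in m; the calibration is good to about 2 mm. A picture is of the moment at which its call begins. There is no depth.
- robot.close_job(): hands the job in; it is judged then, once.
The state is a dict: "time_s": time; "q": joint angles; "joint_vel": joint speeds; "joint_torque": joint torques, N m; "eef_pos": TCP position; "ee_rot": TCP orientation; "wrist_force": force on the tool from outside, world axes, zero at the start; "wrist_torque": the same for the moment, N m; "grip_width": finger opening in m; "grasp_force": force on a finger pad.
Only numpy, scipy, OpenCV 4.12 (cv2) and the standard library are available. Lean on these libraries where they do the work, as an engineer would, in place of code of your own. Each camera call takes 0.05 s, during which the arm holds its last target. There are 200 camera calls.

TASK

The candy tray does not fit under the shelf of the wooden stand. Lift the shelf by its handle until its pawl catches the next notch up, one notch and no more, and let go so that it stays up by itself; then slide the candy tray in under it, standing flat on the table between the stand's two feet and all the way back against the stand's foot. Leave the cups, the vase and the steel tray where they are.

Things in the scene. Friction and masses are not known exactly. Their poses are not given: they have to be found in the camera images.
- stand: wooden stand, fixed. Origin on the table under the shelf; x axis level from the open entry side to the post, z up. Post 30 x 30 mm at x = +90 mm, 195 mm high, rack of saw teeth on its -y face. U-shaped foot 20 mm high: cross foot's face at x = +76 mm, two feet run forward from it with inner faces at y = +-88, outer +-110 mm, to x = -61 mm, open towards -x
- bay (a point): same point and axes as the stand's origin, on the table surface: middle of the clear bay under the shelf. A tray pushed fully back against the cross foot has its centre 8 mm from here, at x = +8 mm
- shelf_handle (a point): centre of the shelf's handle: level wooden bar 56 mm long (stand's x), 14 mm wide (y), 16 mm high, on two pegs, at x = -22 mm, y = 0 of the stand, 92 mm above the table when the shelf is at the bottom; rises with it. Shelf board: x = -50 to +66, y = +-65 mm of the stand; its top is 36 mm, its underside 46 mm below this point. Axes as the stand's
- shelf (a joint): height of the sliding shelf, m: 0 = bottom, where it starts; 0.060 = upper stop. About 0.45 kg; falls unless caught. The pawl rides over a tooth on the way up and then stops the shelf going down past it: the next notch holds it at 0.025 (the pawl drops in a little above 0.026), the one after at 0.051. It cannot be lowered below a caught notch
- pawl (a joint): angle of the steel pawl on the shelf's collar in rad: 0 swung fully in towards the rack, up to about 0.35 while it rides over a tooth
- tray_centre (a point): centre of the round red acrylic candy tray with lid, 26 mm above its underside. 136 mm in diameter (lid 138), lid's flat top 52 mm and its push button 58 mm above the underside; loose, 0.3 to 0.6 kg. Its x axis points from the ear to the tray's centre
- tray_ear (a point): grip point of the tray's only ear, a solid bar 22 mm wide (tray's y), 16 mm high (18 to 34 mm above the table), sticking out along the tray's -x from 68 to 132 mm from its centre; this point is 112 mm from the centre, 26 mm above the table. Axes as the tray's
- cup_a: white porcelain cup without handle, 72 mm across, 55 mm high, loose; origin at its underside
- cup_b: a second cup like cup_a
- vase: glass vase, 90 mm across, 200 mm high, loose; origin at its underside
- steel_tray: flat stainless steel tray 130 x 220 mm, 18 mm high, loose; origin at its underside
Mind the look-alikes: they are no part of the job. There is more than one size of the part that bears tray_centre; the job needs the middle-sized.

How it is judged:
On the way:
1. the shelf hangs in the next notch by itself, let go, before the tray is under it (value of joint shelf between 0.022 and 0.03 m and contact force between the fingers and shelf below 0.2 N and value of joint pawl below 0.15 rad and x of tray_centre in the frame of stand below -0.06 m), for 0.3 s.
At the end, for the whole second after the job is handed in: the shelf hangs in the next notch (22 to 30 mm above the bottom), and the candy tray stands flat on the table (tilt under 0.05 rad) and at rest, between the feet and back against the cross foot (its centre no more than 12 mm short of touching, within 26 mm of the middle line) (value of joint shelf between 0.022 and 0.03 m and x of tray_centre in the frame of stand between -0.004 and 0.015 m and y of tray_centre in the frame of stand between -0.026 and 0.026 m and angle between tray_centre's own z axis and vertical below 0.05 rad and height (world z) of tray_centre below 0.031 m and linear speed of candy_tray below 0.02 m/s).
It fails at once if a cup, the vase or the steel tray is shifted by more than 30 mm (distance of any of cup_a, cup_b, vase, steel_tray from where it was at the start of the episode above 0.03 m).
It fails at once if a cup or the vase is tipped (angle between any of cup_a, cup_b, vase's own z axis and vertical above 0.4 rad).
It also fails if it takes over 53 s, if anything falls off the work surface, if the arm or the gripper's body presses on something with over 40 N, if the wrist force passes 120 N, or if a joint passes its speed limit or range.

## Working session

There is one attempt and no reset: what is moved stays moved. The work goes in short steps, Python scripts to look and compute and a tool call to move; the robot and the scene stay as the last step left them, time stands still between calls to the robot, and variables do not carry over. Pictures are saved under pics/ and viewed, at most 10 in all, crops included, and the job is handed in when it is done.

Besides the shell and the picture viewer there is one more tool, called after ">>>" as name(argument=value, ...) on one line, values as JSON. play_rows: Moves the arm, as the interface text tells. Its arguments: {"type":"object","properties":{"targets":{"type":"array","items":{"type":"array"}},"fingers":{"type":"number"}},"required":["targets"]}

```bash
mkdir -p pics; cat > h.py <<'E'
import numpy as np, cv2
from scipy.spatial.transform import Rotation as R
from workcell import robot
def cam(n):
    c=robot.read_camera(n); im=c["img"]; h=im.shape[0]
    c["f"]=h/2/np.tan(np.radians(c["vertical_fov"])/2)
    o=np.array(c["orientation"],float); c["R"]=R.from_rotvec(o).as_matrix() if o.shape==(3,) else (o if o.shape==(3,3) else None)
    return c
def ray(c,u,v,z):
    d=c["R"]@np.array([(u-c["cx"])/c["f"],(v-c["cy"])/c["f"],1.]); o=np.array(c["origin"])
    return o+d*(z-o[2])/d[2]
def proj(c,p):
    q=c["R"].T@(np.array(p)-c["origin"]); return q[:2]/q[2]*c["f"]+[c["cx"],c["cy"]]
E
python3 - <<'E'
from h import *
for n in("scene","top"):
    c=cam(n); cv2.imwrite(f"pics/{n}0.png",c["img"]); print(n,c["f"],c["cx"],c["cy"],c["origin"],c["orientation"])
s=robot.read_state(); print(s["time_s"],s["eef_pos"],s["ee_rot"],s["grip_width"])
E
```

```text
scene 362.0248520772911 259.6413300123846 194.39594572880057 [0.93810312 0.14247632 0.87295522] [-1.46614809 -2.41324705  0.62542585]
top 448.51421173314066 247.68251360040225 200.43007296323412 [ 0.48556056 -0.09310314  1.30311416] [-2.20797134  2.19523764 -0.05554152]
0.1 [ 0.25810788 -0.51329975  0.23054959] [-3.05523668e+00 -7.24708822e-01  2.39687237e-04] 0.08524249589323353
```

View pics/scene0.png

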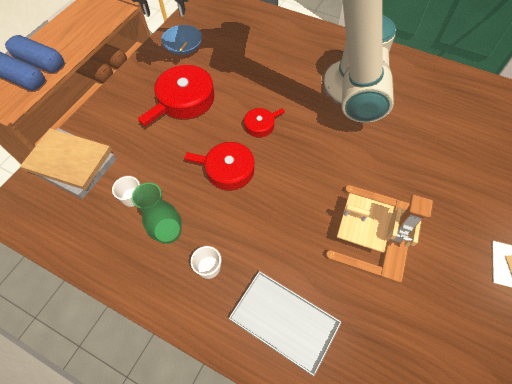

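View pics/top0.png

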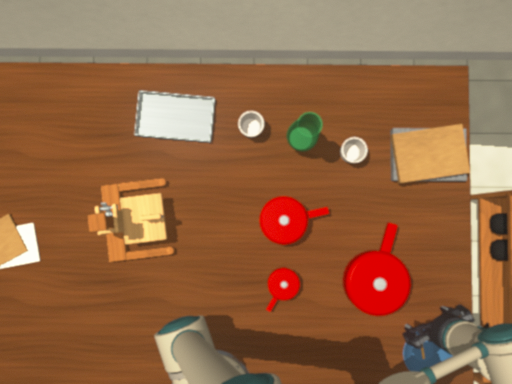

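The scene view shows three red pans, with the middle one at about (229,165). In the top view it is at (284,220), with its ear tip at (328,212). The stand is at about (135,220) in the top view and opens to the right, which is −y.

```bash
python3 - <<'E'
from h import *
a=cam("top"); b=cam("scene")
for n,c in(("top",a),("scene",b)):
    hsv=cv2.cvtColor(c["img"],cv2.COLOR_BGR2HSV)
    m=((hsv[...,1]>225)&(hsv[...,2]>110)&((hsv[...,0]<5)|(hsv[...,0]>174))).astype(np.uint8)*255
    cs,_=cv2.findContours(m,cv2.RETR_EXTERNAL,cv2.CHAIN_APPROX_NONE)
    for k in cs:
        if cv2.contourArea(k)<200: continue
        mm=np.zeros_like(m); cv2.drawContours(mm,[k],-1,255,-1)
        o=cv2.morphologyEx(mm,cv2.MORPH_OPEN,cv2.getStructuringElement(cv2.MORPH_ELLIPSE,(19,19)))
        kk=max(cv2.findContours(o,0,1)[0],key=cv2.contourArea,default=None)
        if kk is None: continue
        e=cv2.fitEllipse(kk); ear=cv2.subtract(mm,cv2.dilate(o,np.ones((5,5))))
        ek=max(cv2.findContours(ear,0,1)[0],key=cv2.contourArea); M=cv2.moments(ek); p=(M['m10']/M['m00'],M['m01']/M['m00'])
        P=ray(c,*e[0],0.052 if n=="top" else .03)
        print(n,np.round(e[0],1),np.round(e[1],1),"ctr",P.round(3),"diam",e[1][1]/c["f"]*np.linalg.norm(P-c["origin"]),"ear",np.round(p,1),ray(c,*p,.034).round(3))
    # button: bright low-sat within
cv2.imwrite("pics/crop.png",np.hstack([cv2.resize(a["img"][170:270,80:180],(400,400),interpolation=cv2.INTER_CUBIC),cv2.resize(b["img"][180:285,325:435],(400,400),interpolation=cv2.INTER_CUBIC)]))
E
```

```text
top [283.4 283.8] [30.5 31.4] ctr [ 0.311 -0.2    0.052] diam 0.08868700395297843 ear [270.9 305. ] [ 0.249 -0.167  0.034]
top [376.9 282.4] [63. 67.] ctr [ 0.316 -0.46   0.052] diam 0.19643446433259482 ear [389.  235.9] [ 0.444 -0.5    0.034]
top [283.4 219.9] [46.4 47.2] ctr [ 0.488 -0.2    0.052] diam 0.13208034547093378 ear [318.5 212.2] [ 0.51  -0.301  0.034]
scene [229.6 163.8] [42.9 48.4] ctr [ 0.485 -0.198  0.03 ] diam 0.1359480803626048 ear [193.4 157.3] [ 0.514 -0.298  0.034]
scene [259.3 120.8] [23.8 28.9] ctr [ 0.311 -0.196  0.03 ] diam 0.08799388222627637 ear [278.6 111.9] [ 0.257 -0.158  0.034]
scene [184.5  89.9] [50.8 55.3] ctr [ 0.307 -0.465  0.03 ] diam 0.1857991504873811 ear [151.6 113.9] [ 0.438 -0.496  0.034]
```

View pics/crop.png

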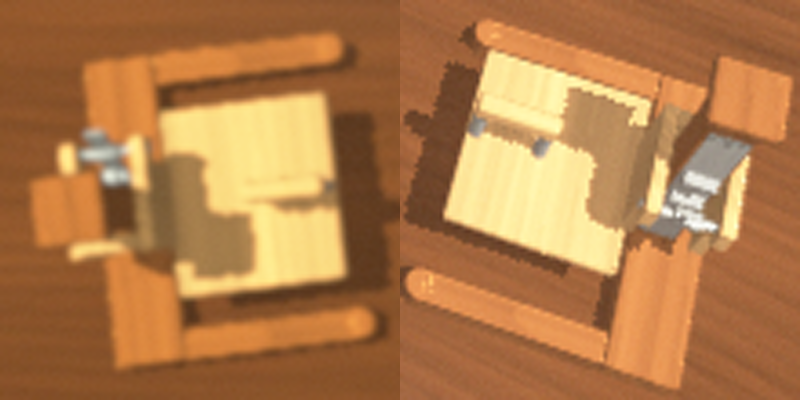

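```bash
python3 - <<'E'
from h import *
a=cam("top"); b=cam("scene")
T=lambda x,y:(80+x/4-.4,170+y/4-.4); S=lambda x,y:(325+x*110/400-.4,180+y*105/400-.4)
ft=[ray(a,*T(345,48),.02),ray(a,*T(376,322),.02)]; fs=[ray(b,*S(474,33),.02),ray(b,*S(406,283),.02)]
sh=[ray(a,*T(325,93),.056),ray(a,*T(347,277),.056)]; ss=[ray(b,*S(489,50),.056),ray(b,*S(444,218),.056)]
hd=[ray(a,*T(244,188),.1),ray(a,*T(325,185),.1)]; hs=[ray(b,*S(480,102),.1),ray(b,*S(563,127),.1)]
cf=[ray(a,*T(154,58),.02),ray(a,*T(186,358),.02)]; po=[ray(a,*T(67,210),.195),ray(b,*S(753,98),.195)]
for n,l in zip("ft fs shelf_t shelf_s hd_t hd_s cf post".split(),(ft,fs,sh,ss,hd,hs,cf,po)):
    l=np.array(l); d=l[1]-l[0]; print(n,l.round(4).tolist(),"mid",l.mean(0).round(4),"len",np.linalg.norm(d).round(4),"dir deg",np.degrees(np.arctan2(d[1],d[0])).round(1))
E
```

```text
ft [[0.5956, 0.1345, 0.02], [0.4002, 0.1098, 0.02]] mid [0.4979 0.1222 0.02  ] len 0.197 dir deg -172.8
fs [[0.2699, 0.3778, 0.02], [0.4768, 0.3806, 0.02]] mid [0.3733 0.3792 0.02  ] len 0.2069 dir deg 0.8
shelf_t [[0.561, 0.1416, 0.056], [0.4335, 0.1246, 0.056]] mid [0.4973 0.1331 0.056 ] len 0.1287 dir deg -172.4
shelf_s [[0.3065, 0.3803, 0.056], [0.4421, 0.3818, 0.056]] mid [0.3743 0.3811 0.056 ] len 0.1356 dir deg 0.6
hd_t [[0.4944, 0.1866, 0.1], [0.4967, 0.1324, 0.1]] mid [0.4955 0.1595 0.1   ] len 0.0542 dir deg -87.5
hd_s [[0.3805, 0.3708, 0.1], [0.3734, 0.4222, 0.1]] mid [0.377  0.3965 0.1   ] len 0.0519 dir deg 97.9
cf [[0.5876, 0.271, 0.02], [0.374, 0.2443, 0.02]] mid [0.4808 0.2577 0.02  ] len 0.2153 dir deg -172.9
post [[0.4795, 0.2731, 0.195], [0.3753, 0.4803, 0.195]] mid [0.4274 0.3767 0.195 ] len 0.232 dir deg 116.7
```

```bash
cat >> h.py <<'E'
A=np.radians(97.2); O=np.array([.491,.183]); SX=np.array([np.cos(A),np.sin(A)]); SY=np.array([-SX[1],SX[0]])
def st(x,y): return O+x*SX+y*SY
def to(p,ang=None):
    s=robot.read_state(); M=R.from_rotvec(s["ee_rot"]).as_matrix()
    yaw=np.degrees(np.arctan2(M[1,0],M[0,0]))
    print("t",s["time_s"],"pos",np.round(s["eef_pos"],4),"yaw",yaw.round(1),"F",np.round(s["wrist_force"],1),"shift",(M.T@(np.array(p)-s["eef_pos"])).round(4),"turn",None if ang is None else round(-(ang-yaw),1))
E
python3 - <<'E'
from h import *
b=cam("scene"); S=lambda x,y:(325+(x-400)*110/400-.4,180+y*105/400-.4)
for n,p in dict(tip1=((474,33),.02),tip2=((406,283),.02),sh1=((489,50),.056),sh2=((444,218),.056),h1=((480,102),.1),h2=((563,127),.1),post=((753,98),.195)).items(): 
    w=ray(b,*S(*p[0]),p[1])[:2]-O; print(n,(w@SX).round(4),(w@SY).round(4))
h=st(-.024,0); print(h); to([*h,.17],97.2)
E
```

```text
tip1 -0.0568 0.0935
tip2 -0.0549 -0.1036
sh1 -0.0453 0.0618
sh2 -0.0444 -0.0673
h1 -0.0447 -0.0035
h2 0.0099 -0.002
post 0.0953 -0.0008
[0.494008   0.15918925]
t 0.35 pos [ 0.2582 -0.5137  0.2311] yaw 26.7 F [0.5 0.5 0.1] shift [ 0.5129 -0.4952  0.0613] turn -70.5
```

>>> play_rows(fingers=1, targets=[[[0.04,-0.04,0],-6],[[0.083,-0.08,0],-12],[[0.126,-0.122,0],-18],[[0.169,-0.163,0],-24],[[0.212,-0.205,0],-30],[[0.255,-0.246,0],-36],[[0.298,-0.288,0],-42],[[0.341,-0.33,0],-48],[[0.384,-0.371,0],-54],[[0.427,-0.413,0],-60],[[0.47,-0.455,0],-66],[[0.513,-0.495,0],-70.5]])

```text
time_s: 1.85
eef_pos: [0.4947, 0.161, 0.2315]
ee_rot: [2.073, 2.359, 0.001]
wrist_force: [0.6, -0.9, -0.0]
grip_width: 0.0855
grasp_force: 0.0
```

```bash
python3 - <<'E'
from h import *
c=cam("wrist"); cv2.imwrite("pics/w1.png",c["img"]); print(c["origin"],c["f"])
for n,p in dict(h1=(*st(-.05,0),.1),h2=(*st(.006,0),.1),c1=(*st(-.05,.065),.056),c2=(*st(-.05,-.065),.056)).items(): print(n,proj(c,p).round(1))
to([*st(-.022,0),.15],97.2)
E
```

```text
[0.48549661 0.23250067 0.37472405] 322.12208674768726
h1 [255.6 212.5]
h2 [255.7 151. ]
c1 [193.  197.8]
c2 [318.4 198.2]
t 1.9 pos [0.4975 0.1681 0.2313] yaw 97.6 F [3.2 4.9 1. ] shift [-0.007  -0.005   0.0812] turn 0.4
```

View pics/w1.png

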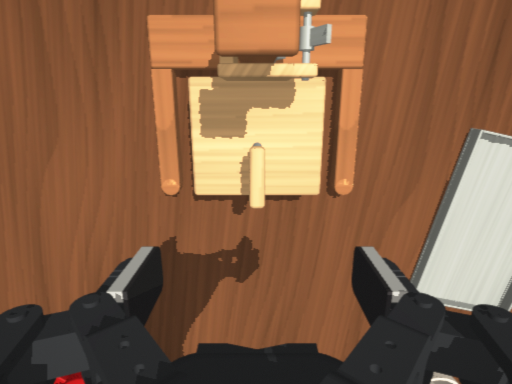

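The wrist view shows the handle from (257,146) to (257,207), about 4 mm further along the stand's +x than predicted. The yaw agrees. Now I descend.

>>> play_rows(targets=[[[0.005,0.0015,0.03],0],[[0.005,0.0015,0.07],0],[[0.005,0.0015,0.105],0],[[0.005,0.0015,0.135],0],[[0.005,0.0015,0.15],0],[[0.005,0.0015,0.156],0],[[0.005,0.0015,0.156],0]])

```text
time_s: 2.78
eef_pos: [0.4957, 0.1641, 0.0758]
ee_rot: [2.078, 2.356, 0.001]
wrist_force: [-0.6, 0.8, 0.5]
grip_width: 0.0854
grasp_force: 0.0
```

>>> play_rows(fingers=-1, targets=[[[0,0,0],0],[[0,0,0],0],[[0,0,0],0],[[0,0,0],0],[[0,0,0],0],[[0,0,0],0],[[0,0,0],0],[[0,0,0],0]])

```text
time_s: 3.78
eef_pos: [0.4943, 0.1639, 0.0757]
ee_rot: [-2.077, -2.356, 0.002]
wrist_force: [-2.0, -0.5, 5.5]
grip_width: 0.0127
grasp_force: 60.5
```

>>> play_rows(targets=[[[0,0,-0.004],0],[[0,0,-0.008],0],[[0,0,-0.012],0],[[0,0,-0.016],0],[[0,0,-0.02],0],[[0,0,-0.024],0],[[0,0,-0.027],0],[[0,0,-0.028],0],[[0,0,-0.029],0],[[0,0,-0.029],0],[[0,0,-0.029],0]])

```text
time_s: 5.15
eef_pos: [0.4943, 0.1639, 0.1042]
ee_rot: [-2.077, -2.356, 0.002]
wrist_force: [-4.8, 0.0, -4.8]
grip_width: 0.013
grasp_force: 59.9
```

```bash
python3 - <<'E'
from h import *
c=cam("scene"); cv2.imwrite("pics/s2.png",cv2.resize(c["img"][150:290,310:450],(560,560),interpolation=cv2.INTER_CUBIC))
to([.494,.164,.105],97.2)
E
```

```text
t 5.2 pos [0.4943 0.1639 0.1042] yaw 97.2 F [-4.4  0.1 -5.4] shift [ 0.0001 -0.0003 -0.0008] turn -0.0
```

View pics/s2.png

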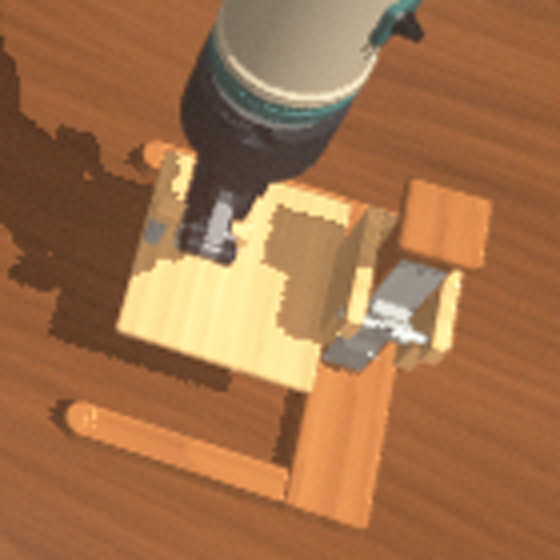

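The shelf has visibly risen. I lower it slightly to seat the pawl and read the force.

>>> play_rows(targets=[[[0,0,0.001],0],[[0,0,0.002],0],[[0,0,0.003],0],[[0,0,0.004],0],[[0,0,0.0045],0],[[0,0,0.0045],0]])

```text
time_s: 5.95
eef_pos: [0.4943, 0.1639, 0.1004]
ee_rot: [-2.077, -2.356, 0.002]
wrist_force: [-5.9, -0.6, 0.2]
grip_width: 0.013
grasp_force: 60.5
```

The force went from −5 to 0 N at +24.7 mm, so the pawl is carrying the shelf. Now I release.

>>> play_rows(fingers=1, targets=[[[0,0,0],0],[[0,0,0],0],[[0,0,0],0],[[0,0,0],0],[[0,0,0],0],[[0,0,0],0]])

```text
time_s: 6.7
eef_pos: [0.4952, 0.164, 0.0997]
ee_rot: [2.078, 2.356, -0.0]
wrist_force: [0.1, 0.3, -0.2]
grip_width: 0.0852
grasp_force: 0.0
```

>>> play_rows(targets=[[[0,0,-0.015],0],[[0,0,-0.04],0],[[0,0,-0.07],0],[[0,0,-0.1],0],[[0,0,-0.12],0],[[0,0,-0.12],0]])

```text
time_s: 7.45
eef_pos: [0.4964, 0.1643, 0.2223]
ee_rot: [2.076, 2.354, 0.006]
wrist_force: [-0.1, -0.4, -0.3]
grip_width: 0.0853
grasp_force: 0.0
```

```bash
sed -i 's/O=np.array(\[.491,.183\])/O=np.array([.4921,.1862])/' h.py; python3 - <<'E'
from h import *
c=cam("wrist")
hsv=cv2.cvtColor(c["img"],cv2.COLOR_BGR2HSV); cv2.imwrite("pics/w3.png",c["img"])
for z in(.056,.081):
  print(z,[proj(c,(*st(-.05,y),z)).round(1) for y in(.065,-.065)],[proj(c,(*st(x,0),z+.044)).round(1) for x in(-.05,.006)])
tc=np.array([.4865,-.199]); e=np.array([.5125,-.2995]); d=tc-e; print("tray st",(tc-O)@SX,(tc-O)@SY,"ang",np.degrees(np.arctan2(d[1],d[0])))
u=d/np.linalg.norm(d); to([*(tc-.114*u),.22],np.degrees(np.arctan2(d[1],d[0])))
E
```

```text
0.056 [array([190., 201.]), array([318.8, 200.8])] [array([254.3, 216.3]), array([254.2, 152.9])]
0.081 [array([184.8, 209.2]), array([323.9, 209. ])] [array([254.2, 227.3]), array([254.1, 158.3])]
tray st -0.38146071683837673 0.05383420389633111 ang 104.50477327719652
t 7.5 pos [0.4955 0.1641 0.2208] yaw 97.2 F [ 0.6  0.3 -0.1] shift [-0.4722 -0.0399  0.0007] turn -7.3
```

View pics/w3.png

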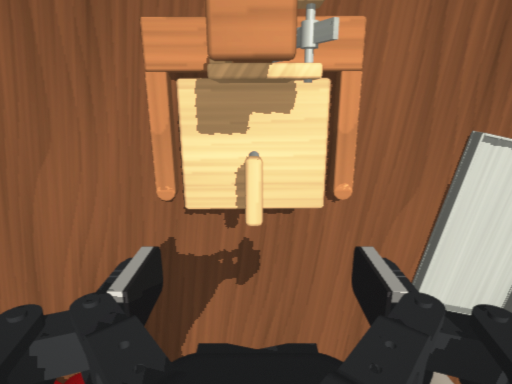

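The shelf edge corners at (186,209) and (324,207) match the +25 mm prediction, so the shelf is hanging in the notch. On to the ear.

>>> play_rows(targets=[[[-0.03,-0.002,0],-1],[[-0.08,-0.007,0],-2],[[-0.135,-0.011,0],-3],[[-0.19,-0.016,0],-4],[[-0.245,-0.02,0],-5],[[-0.3,-0.025,0],-6],[[-0.355,-0.03,0],-7],[[-0.41,-0.034,0],-7],[[-0.45,-0.038,0],-7],[[-0.472,-0.04,0],-7],[[-0.472,-0.04,0],-7],[[-0.472,-0.04,0],-7]])

```text
time_s: 9.0
eef_pos: [0.5143, -0.3075, 0.2195]
ee_rot: [-1.928, -2.478, -0.001]
wrist_force: [0.6, 0.7, -0.2]
grip_width: 0.0855
grasp_force: 0.0
```

```bash
python3 - <<'E'
from h import *
c=cam("wrist"); cv2.imwrite("pics/w4.png",c["img"])
print([proj(c,p).round(1) for p in((.4865,-.199,.058),(.5125,-.2995,.034),(.4865+.132*.2505,-.199-.132*.968,.034))]); to([.515,-.3094,.1])
E
```

```text
[array([256.5,  50.5]), array([257.1, 162.5]), array([257.2, 188.7])]
t 9.05 pos [ 0.5145 -0.3073  0.2198] yaw 104.3 F [-0.3 -0.6  0.4] shift [-0.0023  0.      0.1198] turn None
```

View pics/w4.png

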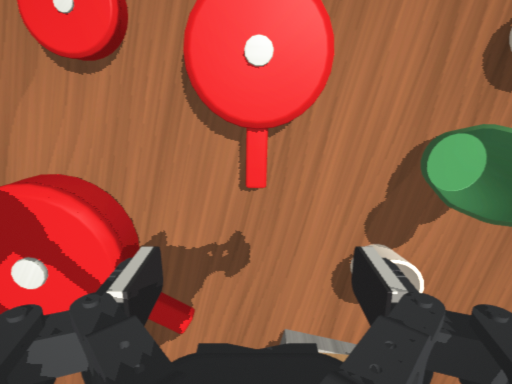

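The wrist view shows the tray's button at (259,50) and the ear end at (256,188), within 3 mm of prediction. The way down is clear.

>>> play_rows(targets=[[[-0.001,0,0.03],0],[[-0.001,0,0.07],0.5],[[-0.001,0,0.11],1],[[-0.001,0,0.15],1],[[-0.001,0,0.18],1],[[-0.001,0,0.2],1],[[-0.001,0,0.208],1],[[-0.001,0,0.21],1],[[-0.001,0,0.21],1]])

```text
time_s: 10.18
eef_pos: [0.5154, -0.3103, 0.0107]
ee_rot: [1.95, 2.461, 0.0]
wrist_force: [0.1, -0.1, 0.8]
grip_width: 0.0851
grasp_force: 0.0
```

>>> play_rows(fingers=-1, targets=[[[0,0,0],0],[[0,0,0],0],[[0,0,0],0],[[0,0,0],0],[[0,0,0],0],[[0,0,0],0],[[0,0,0],0],[[0,0,0],0]])

```text
time_s: 11.18
eef_pos: [0.5148, -0.3104, 0.01]
ee_rot: [1.951, 2.462, -0.0]
wrist_force: [-1.4, -0.3, 5.0]
grip_width: 0.0211
grasp_force: 62.3
```

```bash
python3 - <<'E'
from h import *
s=robot.read_state(); print(s["grip_width"],s["grasp_force"])
for x in(-.30,-.104): to([*st(x,-.0),.009],97.2)
E
```

```text
0.021106930231876653 62.34996557235718
t 11.175 pos [ 0.5148 -0.3104  0.01  ] yaw 103.2 F [-1.4 -0.3  5. ] shift [0.1903 0.06   0.001 ] turn 6.0
t 11.175 pos [ 0.5148 -0.3104  0.01  ] yaw 103.2 F [-1.4 -0.3  5. ] shift [0.3852 0.0804 0.0009] turn 6.0
```

>>> play_rows(targets=[[[0.008,0.003,0],0.5],[[0.022,0.008,0],1],[[0.04,0.014,0],1.5],[[0.06,0.02,0],2],[[0.08,0.027,0],2.5],[[0.1,0.033,0],3],[[0.12,0.039,0],4],[[0.14,0.045,0],5],[[0.16,0.051,0],6],[[0.178,0.056,0],6],[[0.188,0.059,0],6],[[0.19,0.06,0],6]])

```text
time_s: 12.68
eef_pos: [0.5297, -0.1103, 0.0101]
ee_rot: [2.075, 2.358, -0.001]
wrist_force: [-1.5, -5.5, 4.6]
grip_width: 0.0208
grasp_force: 62.6
```

>>> play_rows(targets=[[[0,0,0],0],[[0,0,0],0]])

```text
time_s: 12.92
eef_pos: [0.5296, -0.1102, 0.01]
ee_rot: [-2.077, -2.356, -0.001]
wrist_force: [0.4, -2.0, 4.9]
grip_width: 0.021
grasp_force: 62.6
```

```bash
python3 - <<'E'
from h import *
for n,z in(("scene",.058),("top",.058)):
    c=cam(n); hsv=cv2.cvtColor(c["img"],cv2.COLOR_BGR2HSV)
    # white button near expected place
    p=proj(c,(*st(-.188,0),z)); x0,y0=int(p[0])-25,int(p[1])-25; s=hsv[y0:y0+50,x0:x0+50]
    m=((s[...,1]<90)&(s[...,2]>150)).astype(np.uint8); n_,l,stt,ce=cv2.connectedComponentsWithStats(m)
    for i in range(1,n_):
        if stt[i,4]>20: w=ray(c,*(ce[i]+[x0,y0]),z)[:2]-O; print(n,stt[i,4],(w@SX).round(4),(w@SY).round(4))
to([*st(-.104,0),.01],97.2)
E
```

```text
scene 70 -0.1824 -0.0004
top 176 -0.247 -0.0348
top 66 -0.1862 0.0009
top 204 -0.2078 0.0309
t 13.025 pos [ 0.5296 -0.1102  0.01  ] yaw 97.2 F [ 0.2 -2.5  5.7] shift [ 1.948e-01 -1.000e-04  1.000e-04] turn -0.0
```

The tray is centred (y ≈ 0, x ≈ −0.185), so it needs about 0.193 m forward.

>>> play_rows(targets=[[[0.01,0,0],0],[[0.026,0,0],0],[[0.044,0,0],0],[[0.062,0,0],0],[[0.08,0,0],0],[[0.098,0,0],0],[[0.116,0,0],0],[[0.134,0,0],0],[[0.15,0,0],0],[[0.163,0,0],0],[[0.173,0,0],0],[[0.18,0,0],0]])

```text
time_s: 14.52
eef_pos: [0.507, 0.0679, 0.0101]
ee_rot: [2.076, 2.357, -0.0]
wrist_force: [-0.1, -5.5, 6.9]
grip_width: 0.0209
grasp_force: 62.7
```

>>> play_rows(targets=[[[0.002,0,0],0],[[0.004,0,0],0],[[0.006,0,0],0],[[0.007,0,0],0],[[0.008,0,0],0],[[0.009,0,0],0]])

```text
time_s: 15.28
eef_pos: [0.5059, 0.0763, 0.0101]
ee_rot: [2.077, 2.356, -0.0]
wrist_force: [0.9, -4.9, 5.4]
grip_width: 0.0208
grasp_force: 62.7
```

>>> play_rows(targets=[[[0.001,0,0],0],[[0.002,0,0],0],[[0.003,0,0],0],[[0.004,0,0],0]])

```text
time_s: 15.78
eef_pos: [0.5058, 0.0779, 0.0101]
ee_rot: [2.072, 2.356, -0.005]
wrist_force: [1.5, -16.0, 5.3]
grip_width: 0.0205
grasp_force: 62.6
```

Contact: −16 N. I ease off, release and go straight up.

>>> play_rows(targets=[[[-0.001,0,0],0],[[-0.002,0,0],0]])

```text
time_s: 16.02
eef_pos: [0.5058, 0.0778, 0.0101]
ee_rot: [2.077, 2.356, -0.001]
wrist_force: [0.9, -4.3, 5.2]
grip_width: 0.0209
grasp_force: 62.6
```

>>> play_rows(fingers=1, targets=[[[0,0,0],0],[[0,0,0],0],[[0,0,0],0],[[0,0,0],0],[[0,0,0],0],[[0,0,0],0]])

```text
time_s: 16.77
eef_pos: [0.5059, 0.078, 0.0098]
ee_rot: [-2.078, -2.356, 0.0]
wrist_force: [0.5, -0.1, 0.2]
grip_width: 0.0852
grasp_force: 0.0
```

>>> play_rows(targets=[[[-0.002,0,-0.02],0],[[-0.01,0,-0.05],0],[[-0.03,0,-0.09],0],[[-0.06,0,-0.14],0],[[-0.09,0,-0.19],0],[[-0.11,0,-0.21],0],[[-0.11,0,-0.21],0],[[-0.11,0,-0.21],0]])

```text
time_s: 17.77
eef_pos: [0.5186, -0.0304, 0.2185]
ee_rot: [-2.076, -2.354, 0.001]
wrist_force: [0.1, -0.3, 0.0]
grip_width: 0.0854
grasp_force: 0.0
```

```bash
python3 - <<'E'
from h import *
c=cam("wrist"); s=cam("scene"); cv2.imwrite("pics/w5.png",np.hstack([cv2.resize(c["img"][0:300],(400,234)),cv2.resize(s["img"],(400,234))]))
hsv=cv2.cvtColor(c["img"],cv2.COLOR_BGR2HSV)
m=((hsv[...,1]>215)&(hsv[...,2]>90)&((hsv[...,0]<5)|(hsv[...,0]>174))).astype(np.uint8)
k=max((k for k in cv2.findContours(m,0,1)[0]),key=lambda k:cv2.contourArea(k)); p=k[k[:,0,1].argmax(),0]
print(p,cv2.boundingRect(k)); print("pred ear end",proj(c,(*st(.008-.132,0),.034)))
for zz,x in((.081,-.05),): print([proj(c,(*st(x,y),zz)).round(1) for y in(.065,-.065)])
print(proj(c,(*st(-.061,.099),.02)),proj(c,(*st(-.061,-.099),.02)), proj(c,(*st(.008-.069,0),.052)))
E
```

```text
[ 44 313] (0, 238, 108, 76)
pred ear end [258.22004445  74.01513889]
[array([172.1, -34.9]), array([344.8, -35.1])]
[153.51655955   4.27600256] [363.22322225   4.04774045] [258.31118805  -6.4177573 ]
```

View pics/w5.png

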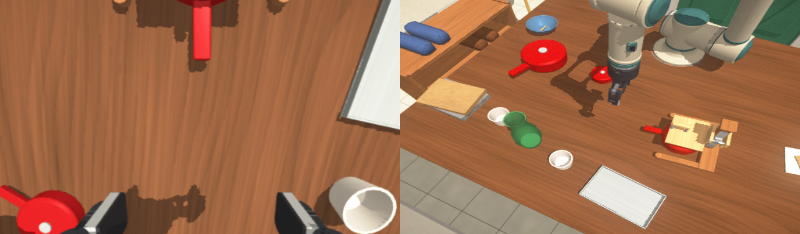

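The ear end is at about (258,77) against 74 predicted for a fully seated tray. The tray is centred between the feet, the shelf is up, and the other objects are untouched, so I hand the job in.

```bash
python3 -c "
from h import *
print(robot.close_job())"
```

```text
the job is handed in; nothing more can be done
None
```

I handed the job in at about 18 s, but the hand-in returned no verdict: the shelf hangs in the next notch (+25 mm), the candy tray is under it, centred and back against the cross foot, and I saw no sign that anything else moved.

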